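Check the coating at the marked spot on an aluminium enclosure

ROBOT

A 6-joint arm with a two-finger parallel gripper is mounted at the origin on the work surface. World frame = base frame: x ahead of the robot, y to its left, z up, the work surface at z = 0. Lengths are in mm, angles in rad, forces in N, time in s.
With the tool pointing down it reaches from about 250 to 775 mm from the base axis. Payload 8.9 kg.
Tool frame: the origin (TCP) lies between the finger pads; the fingertips stand 8 mm ahead of it and the grasp point (between the pads) lies 11 mm behind it; z points along the fingers, y is the direction in which the jaws open and shut (so a half turn about z gives the same grasp; the last joint's range is limited). The gripper opens to 85 mm and grips with 20 to 120 N. Pads are 22 mm wide; open, the fingers measure 114 mm over their backs; the gripper's body (76 mm by 85 mm) begins 54 mm behind the grasp point. The pads swing forward as they close: fully open they stand 13 mm farther back than shut.
Start: joints at [1.066, 0.291, -0.153, 1.127, 0, 1.431], TCP at [187.785, 490.266, 239.305] pointing down, gripper open.
Joint ranges: [-2.52, 2.52], [-0.91, 1.74], [-1.3, 1.37], [-1.96, 2.02], [-1.52, 1.47], [-3.14, 3.14]. Speed limits (rad/s): [2.22, 2.22, 2.79, 3.14, 3.14, 3.14].

INTERFACE

Orientations are given as a rotation vector (axis times angle).
In Python, from plant import status, capture, camera_model, order gives the robot as it stands.
- The arm moves only by the shell command python3 -m pendant 'ROWS' [FORCE]. ROWS is JSON, a list of rows, each a list of 3 entries, a list of its own where there are three numbers: the turn, a rotation vector about the tool's x, y, z in rad, then the shift along the tool's x, y, z in m, then the opening in per cent of the stroke, from 0 (shut) to 100 (fully open). A call has 1 to 12 rows; each row shifts and turns the commanded pose from where the row before left it, along the tool's axes as they then stand; what a row does not reach is not made up. A row lasts 1/8 s, in which the tool goes at most 62.5 mm and 10.7 degrees, less where a joint would pass 70% of its speed; a pose out of reach is approached as far as the arm can. A call with a gripper value outside its range is refused whole. The fingers move at their own pace and stop on an object; FORCE is the grip in N (left out, the last holds). Time passes only in rows, so rows that do not move let the fingers close. It gives the time, the measured TCP pose, the force and the opening at its end, in the units of the state.
- status.get_obs(): the state, without advancing time (a new reading comes with each control period).
- capture(name): name is "side" or "top" or "wrist"; returns the picture (384x512x3 uint8, red, green, blue); there is no depth.
- camera_model(name): a dict with "intrinsics" (3x3 intrinsics, pixels), "T" (4x4, takes a point from camera to world coordinates). Camera axes: x right, y up, looking along -z (the intrinsics and any distortion apply to the point x, -y, -z); pixel columns grow to the right and rows downward; lengths in mm; the calibration is good to about 2 mm. A picture is of the moment at which its call begins: read the wrist's pose just before it. camera_model takes no time and is no camera call; for the wrist camera it gives the pose at the moment of the call.
- order.close_job(): hands the job in, once; it reports no verdict.
The state is a dict: "t": time; "joints": joint angles; "qd": joint speeds; "tau": joint torques, N m; "tool_pos": TCP position; "orientation": TCP orientation; "force": force on the tool from outside, world axes, zero at the start; "wrist_torque": the same for the moment, N m; "finger_gap": opening from 0.0 (shut) to 1.0 (fully open).
Only numpy, scipy, OpenCV 4.12 (cv2) and the standard library are available. Lean on these libraries where they do the work, as an engineer would, in place of code of your own. Each camera call takes 0.05 s, during which the arm holds its last target. There are 200 camera calls.

TASK

Two sawn-off pieces of aluminium (a short slotted profile and a short U-channel) have been left on the lid of the aluminium enclosure: first clear both into the scrap bin. Then take the coating thickness gauge out of its stand and hold it upright on the lid with its spring-loaded measuring foot wholly inside the inked ring (not on the cross), pressing gently so that the foot is pushed about half-way into the gauge and never jammed hard against the lid. Finish while you are still holding the gauge there, steady, and leave the other things on the bench where they are.

Things in the scene. Friction and masses are not known exactly. Their poses are not given: they have to be found in the camera images.
- enclosure: closed die-cast aluminium enclosure, 222 (its x) x 146 (its y) x 55 mm high, lying lid up and fixed to the bench; its flat lid face is level, 55 mm above the bench, with a countersunk screw at each corner. Origin: centre of its underside.
- ring_mark: ring drawn in black felt-tip on the lid, 30 mm across outside and 26 mm inside, no thickness to speak of; origin at its centre on the lid face. At the start one of the offcuts lies over it. (A felt-tip X, 26 mm across, elsewhere on the lid is not the measuring spot.)
- profile_offcut: sawn piece of square slotted aluminium profile, 36 (its x) x 20 (its y) x 20 mm high, about 25 g, lying loose on the lid; origin at the centre of its underside.
- profile_offcut_mid (a point): middle of the profile piece, 10 mm above its origin.
- channel_offcut: sawn piece of aluminium U-channel lying open side up, 40 (its x) x 24 (its y) x 20 mm high, walls 3 mm, along its x at y = +-12 mm, about 22 g, loose on the lid; origin at the centre of its underside.
- channel_offcut_mid (a point): middle of the channel piece, 10 mm above its origin.
- scrap_bin: open grey plastic bin, outside 130 (its x) x 110 (its y) x 75 mm high, walls and floor 3 mm, fixed to the bench; it may stand on the left or right side. Origin: centre of its underside.
- gauge_stand: off-white plastic stand for the gauge, fixed to the bench on the other side of the enclosure from the bin; 74 x 74 mm, 66 mm high in all; pocket open at the top (29 x 43 mm, 26 mm deep, floor 40 mm above the bench) and below it a 22 mm hole for the probe. Origin: centre of its underside; its x and y are those of the gauge standing in it.
- gauge: coating thickness gauge, 0.17 kg, upright in its stand: grey housing 26 (x) x 40 (y) x 100 mm tall, screen on its -x face, ribbed grips on its y sides (50 to 94 mm up); below it a collar 18 mm across, 24 mm long, then the foot. Origin: centre of the housing's underside (40 mm above the bench in the stand), z up; 74 mm of housing show above the stand. Lift it straight up 65 mm or more.
- gauge_foot (a joint): how far the measuring foot is pushed in, m: 0 = fully out, 0.008 = fully in against its stop. A spring pushes it out: about 1.5 N to start it moving, 3.5 N at half-way, 5.5 N at the stop.
- foot_tip (a point): centre of the flat steel end of the measuring foot, 10 mm across; with the foot fully out it lies on the gauge's axis 34 mm below the gauge's origin.
- printed_bar_a: grey printed bar with two brass inserts, 70 x 22 x 10 mm, loose, on the left near the robot; bystander.
- printed_bar_b: the same kind of printed bar on the right near the robot; bystander.
- tall_block: plain aluminium block standing on end, 45 x 32 x 110 mm, loose, left rear; bystander, origin at the centre of its underside.
- flux_bottle: small white bottle with black cap, 34 mm across, 65 mm high, loose, right rear; bystander.
- tape_roll: roll of amber tape lying flat, 68 mm across, 19 mm high, loose, right rear; bystander.
- screwdriver: black-handled screwdriver 150 mm long, loose, right near the robot; bystander.
- tip_cleaner: round open steel tin with brass wool, 62 mm across, 34 mm high, loose, behind the enclosure; bystander.
Things that resemble listed ones, but are neither listed nor needed, are in the scene too. Leave any green or purple look-alike of the gauge alone.

How it is judged (in metres and radians):
On the way, in this order (a step that is already met when the one before it is completed fails the run):
1. both offcuts are in the scrap bin while the gauge still stands in its stand (x of profile_offcut_mid in the frame of scrap_bin between -0.066 and 0.066 m and y of profile_offcut_mid in the frame of scrap_bin between -0.056 and 0.056 m and z of profile_offcut_mid in the frame of scrap_bin between 0 and 0.065 m and x of channel_offcut_mid in the frame of scrap_bin between -0.066 and 0.066 m and y of channel_offcut_mid in the frame of scrap_bin between -0.056 and 0.056 m and z of channel_offcut_mid in the frame of scrap_bin between 0 and 0.065 m and distance between gauge and gauge_stand below 0.05 m), for 0.2 s.
2. the gauge, held by the gripper, is pressed lightly and upright on the lid with its foot inside the ring (horizontal distance between foot_tip and ring_mark below 0.008 m and angle between gauge's own z axis and vertical below 0.1 rad and value of joint gauge_foot between 0.0015 and 0.0074 m and contact force between gauge and enclosure between 1 and 10 N and contact force between the fingers and gauge above 2 N and linear speed of gauge below 0.02 m/s), for 0.5 s.
At the end, for the whole second after the job is handed in: Both offcuts inside the bin below its rim; gauge in the fingers, still (20 mm/s), within 0.1 rad of upright, foot within 8 mm of the ring's centre, pushed in 1.5 to 7.4 mm, 1 to 10 N on the enclosure; bystanders within 20 mm of their start (all of step 2 and x of profile_offcut_mid in the frame of scrap_bin between -0.066 and 0.066 m and y of profile_offcut_mid in the frame of scrap_bin between -0.056 and 0.056 m and z of profile_offcut_mid in the frame of scrap_bin between 0 and 0.065 m and x of channel_offcut_mid in the frame of scrap_bin between -0.066 and 0.066 m and y of channel_offcut_mid in the frame of scrap_bin between -0.056 and 0.056 m and z of channel_offcut_mid in the frame of scrap_bin between 0 and 0.065 m and distance of each of printed_bar_a, printed_bar_b, tall_block, flux_bottle, tape_roll, screwdriver, tip_cleaner from where it was at the start of the episode below 0.02 m); the arm keeps its last pose, push and grip.
It fails at once if the gauge is jammed against the enclosure with more than 20 N (contact force between gauge and enclosure above 20 N).
It fails at once if another thing on the bench is moved by more than 20 mm (distance of any of printed_bar_a, printed_bar_b, tall_block, flux_bottle, tape_roll, screwdriver, tip_cleaner from where it was at the start of the episode above 0.02 m).
It also fails if it takes over 64 s, if anything falls off the work surface, if the arm or the gripper's body presses on something with over 40 N, if the wrist force passes 120 N, or if a joint passes its speed limit or range.

## Working session

There is one attempt and no reset: what is moved stays moved. The work goes in short steps, Python scripts to look and compute and a shell command to move; the robot and the scene stay as the last step left them, time stands still between calls to the robot, and variables do not carry over. Pictures are saved under pics/ and viewed, about 8 in all and at most 12, crops included, and the job is handed in when it is done.

```bash
mkdir -p pics; ls; python3 - <<'E'
from plant import status, capture, camera_model, order
import cv2
o=status.get_obs();print(o)
for n in("top","side","wrist"):
    print(n,camera_model(n))
for n in("top","side"):
    im=capture(n);cv2.imwrite(f"pics/{n}0.png",cv2.resize(im[:,:,::-1],(800,600),interpolation=cv2.INTER_CUBIC));cv2.imwrite(f"raw_{n}0.png",im[:,:,::-1])
E
```

```text
pics
{'t': 0.0, 'joints': array([ 1.06571846e+00,  2.91323094e-01, -1.54097949e-01,  1.12672790e+00,
       -1.55044437e-06,  1.43147822e+00]), 'qd': array([ 0.00065423,  0.00131852,  0.00035408, -0.00186359,  0.00105854,
       -0.00083467]), 'tau': array([-2.68628559e-03, -5.37140858e+01,  3.31370330e+01,  1.61059614e-02,
       -2.26542843e-04, -1.07436756e-05]), 'tool_pos': array([187.56761655, 489.89211637, 238.72066193]), 'orientation': array([-5.71259131e-01, -3.08878320e+00,  2.01584245e-03]), 'force': array([ 0.19715202, -0.21559516, -0.27307566]), 'wrist_torque': array([0.03439721, 0.01643062, 0.04329917]), 'finger_gap': 1.0005560148632777}
top {'intrinsics': array([[395.40260408,   0.        , 249.85366144],
       [  0.        , 395.40260408, 192.56795653],
       [  0.        ,   0.        ,   1.        ]]), 'T': array([[ 1.69722382e-01,  9.61845905e-01, -2.14585108e-01,
         3.09680413e+02],
       [-9.85485457e-01,  1.66437178e-01, -3.34227320e-02,
        -6.86683947e+01],
       [ 3.56742206e-03,  2.17143089e-01,  9.76133266e-01,
         1.03791493e+03],
       
[... 424 characters left out ...]
+02],
       [ 7.44459927e-03,  6.64084577e-01,  7.47620393e-01,
         7.52596065e+02],
       [ 0.00000000e+00,  0.00000000e+00,  0.00000000e+00,
         1.00000000e+00]])}
wrist {'intrinsics': array([[288.78078479,   0.        , 250.56882241],
       [  0.        , 288.78078479, 186.82475766],
       [  0.        ,   0.        ,   1.        ]]), 'T': array([[ 3.58051857e-01, -8.98857046e-01, -2.52695227e-01,
         1.23200665e+02],
       [ 9.33701388e-01,  3.44467995e-01,  9.76909303e-02,
         5.14000981e+02],
       [-7.64762930e-04, -2.70920303e-01,  9.62601477e-01,
         3.72752803e+02],
       [ 0.00000000e+00,  0.00000000e+00,  0.00000000e+00,
         1.00000000e+00]])}
```

View pics/top0.png

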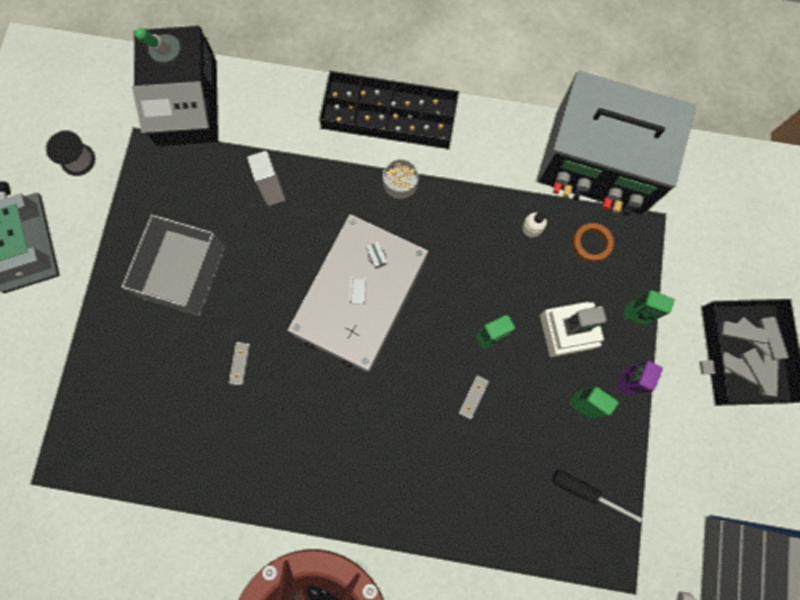

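View pics/side0.png

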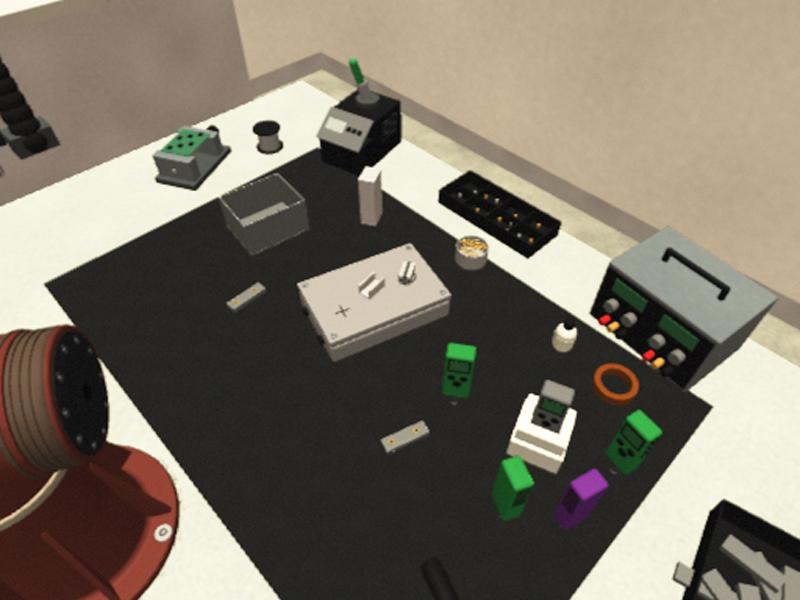

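Top view (800×600): bin (172,265), lid (358,292) with channel (358,290), profile (376,254), X (352,331). Gauge candidates: grey one in the white stand (585,325); green (497,330), (652,305), (596,402); purple (640,378). The grey one in the white stand fits the description. I'll confirm it in an enlarged crop.

```bash
python3 - <<'E'
import cv2,numpy as np
t=cv2.imread("raw_top0.png");s=cv2.imread("raw_side0.png")
f=0.64
def c(im,x,y,w,h):return cv2.resize(im[y:y+h,x:x+w],(400,300),interpolation=cv2.INTER_CUBIC)
print('top lid origin 180,130 size 100x75; top stand 330,180 80x60; side lid 185,150 108x81; side stand 310,225 80x60')
cv2.imwrite("pics/c1.png",np.vstack([np.hstack([c(t,180,135,100,75),c(t,330,180,80,60)]),np.hstack([c(s,185,150,108,81),c(s,310,240,80,60)])]))
E
```

```text
top lid origin 180,130 size 100x75; top stand 330,180 80x60; side lid 185,150 108x81; side stand 310,225 80x60
```

View pics/c1.png

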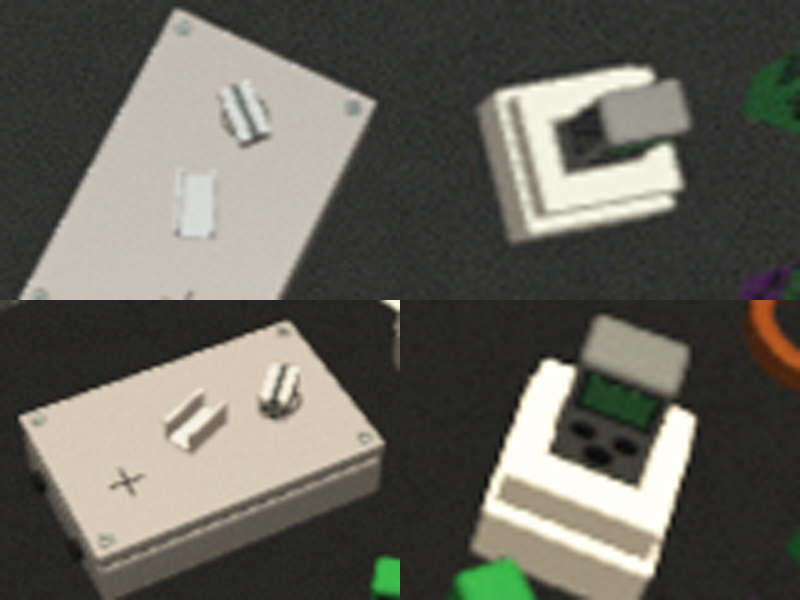

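```bash
cat > h.py <<'E'
import numpy as np
from plant import camera_model
def px2w(cam,uv,z,T=None):
    m=camera_model(cam) if isinstance(cam,str) else cam
    K=m["intrinsics"];T=m["T"];uv=np.atleast_2d(np.array(uv,float))
    d=np.c_[(uv[:,0]-K[0,2])/K[0,0],-(uv[:,1]-K[1,2])/K[1,1],-np.ones(len(uv))]@T[:3,:3].T
    return (T[:3,3]+d*((z-T[2,3])/d[:,2])[:,None])[:,:2]
def crop(c,ox,oy,f): return (np.atleast_2d(np.array(c,float))+.5)/f-.5+[ox,oy]
E
python3 - <<'E'
from h import *
np.set_printoptions(precision=1,suppress=True)
L=lambda c:crop(c,180,135,4);S=lambda c:crop(c,330,180,5);SL=lambda c:crop(c,185,150,108 and 400/108);SS=lambda c:crop(c,310,240,5)
V=lambda c:crop(c,0,0,800/512)
print('lid top',px2w('top',V([(350,215),(428,250),(368,370),(289,329)]),55))
print('lid side',px2w('side',SL([(20,119),(288,22),(384,142),(100,250)]),55))
print('prof top',px2w('top',L([(220,92),(243,82),(268,130),(247,142)]),75))
print('chan top',px2w('top',L([(174,170),(217,170),(215,238),(176,238)]),75))
print('chan side',px2w('side',SL([(165,120),(200,90),(226,108),(185,150)]),75))
print('prof side',px2w('side',SL([(270,68),(281,63),(299,72),(288,108),(262,100)]),75))
print('gauge top',px2w('top',S([(205,93),(282,80),(291,130),(214,145)]),140))
print('gauge side',px2w('side',SS([(198,16),(290,46),(282,97),(180,65)]),140))
print('stand top',px2w('top',S([(80,105),(253,65),(282,190),(115,243)]),[40]))
print('bin rim top',px2w('top',V([(152,216),(222,234),(202,313),(122,287)]),75))
print('green1 top',px2w('top',V([(485,326),(508,316),(515,327),(492,340)]),100))
print('others g',px2w('top',V([(652,305),(596,402),(640,378)]),100))
print('bar a,b, tall, cleaner',px2w('top',V([(239,364),(474,397),(261,160),(400,178)]),[10,10,110,34]))
E
```

```text
lid top [[660.4  57.6]
 [622.1 -81.3]
 [409.1 -18.5]
 [452.5 118.8]]
lid side [[449.9 118.6]
 [661.4  57.3]
 [622.5 -79.1]
 [415.9 -13.5]]
prof top [[604.5  17.9]
 [613.6   4.7]
 [585.  -16.4]
 [575.   -4.7]]
chan top [[549.1  37.3]
 [553.7  10.7]
 [510.4   4.1]
 [506.3  28. ]]
chan side [[513.   30.5]
 [550.3  35.2]
 [551.6   9.3]
 [504.3  -0.3]]
prof side [[602.   16.4]
 [611.4  14.5]
 [614.3  -1.1]
 [583.2 -21.2]
 [575.4  -2.8]]
gauge top [[ 541.7 -316.4]
 [ 553.9 -351.1]
 [ 531.  -357.5]
 [ 517.9 -323.1]]
gauge side [[ 539.7 -315.1]
 [ 554.6 -349.5]
 [ 532.5 -360.7]
 [ 515.5 -323.9]]
stand top [[ 550.2 -281.1]
 [ 586.5 -367. ]
 [ 523.8 -388.1]
 [ 482.2 -307.1]]
bin rim top [[595.9 375.5]
 [585.2 255.1]
 [451.3 256.3]
 [470.9 392.5]]
green1 top [[ 502.  -186.6]
 [ 523.7 -219.5]
 [ 508.3 -232.4]
 [ 482.2 -200.1]]
others g [[ 579.2 -438.1]
 [ 415.5 -366.9]
 [ 462.7 -429.1]]
bar a,b, tall, cleaner [[ 386.9  197.2]
 [ 399.6 -196.3]
 [ 708.7  209.8]
 [ 749.8  -13. ]]
```

The crop confirms the grey gauge in the white stand, screen towards the robot. It also shows an inked ring around the profile offcut. Both cameras agree within a few mm: channel (530,19,≈9.5°), profile (594.5,0.4,≈37°), gauge (536,-337, y axis ≈111.5°), bin (526,320). I'll clear the channel first, starting with the turn.

```bash
cat >> h.py <<'E'
from scipy.spatial.transform import Rotation as R
from plant import status
def go(x,y,z,psi=None):
    o=status.get_obs();M=R.from_rotvec(o["orientation"]).as_matrix()
    d=np.array([x,y,z])-o["tool_pos"]
    print("t %.2f"%o["t"],"pos",o["tool_pos"].round(1),"psi %.1f"%np.degrees(np.arctan2(M[1,1],M[0,1])),"F",o["force"].round(1),"gap mm %.1f"%(85*o["finger_gap"]),"tilt deg %.2f"%np.degrees(np.arccos(-M[2,2])))
    print("world d",d.round(1),"tool shift mm",(M.T@d).round(1))
    if psi is not None:
        print("turn z rad %.3f"%(-np.radians((psi-np.degrees(np.arctan2(M[1,1],M[0,1]))+90)%180-90)))
        if True:
            a=np.radians(psi);N=np.array([[-np.sin(a),np.cos(a),0],[np.cos(a),np.sin(a),0],[0,0,-1]]).T
            print("shift after exact turn",(N.T@d).round(1), "error rotvec tool",R.from_matrix(M.T@N).as_rotvec().round(4))
E
python3 -m pendant '[[[0,0,-0.177],[0,0,0],60],[[0,0,-0.177],[0,0,0],60],[[0,0,-0.177],[0,0,0],60],[[0,0,0],[0,0,0],60],[[0,0,0],[0,0,0],60]]' 40; python3 -c "
from h import *
go(530,19,180,99.5)"
```

```text
t: 0.72
tool_pos: [187.7, 490.2, 239.1]
orientation: [0.253, -3.131, 0.0]
force: [0.6, 1.1, -0.3]
finger_gap: 0.6
t 0.72 pos [187.7 490.2 239.1] psi 99.2 F [ 0.6  1.1 -0.3] gap mm 51.0 tilt deg 0.02
world d [ 342.3 -471.2  -59.1] tool shift mm [-262.2 -520.    59.2]
turn z rad -0.004
shift after exact turn [-259.8 -521.2   59.1] error rotvec tool [-0.0003 -0.0002 -0.0045]
```

```bash
python3 -m pendant '[[[0,0,0],[-0.0218,-0.0433,0.005],60],[[0,0,0],[-0.0218,-0.0433,0.005],60],[[0,0,0],[-0.0218,-0.0433,0.005],60],[[0,0,0],[-0.0218,-0.0433,0.005],60],[[0,0,0],[-0.0218,-0.0433,0.005],60],[[0,0,0],[-0.0218,-0.0433,0.005],60],[[0,0,0],[-0.0218,-0.0433,0.005],60],[[0,0,0],[-0.0218,-0.0433,0.005],60],[[0,0,0],[-0.0218,-0.0433,0.005],60],[[0,0,0],[-0.0218,-0.0433,0.005],60],[[0,0,0],[-0.0218,-0.0433,0.005],60],[[0,0,0],[-0.0218,-0.0433,0.004],60]]'
python3 -m pendant '[[[0,0,0],[0,0,0],60],[[0,0,0],[0,0,0],60]]' >/dev/null;  python3 - <<'E'
from h import *
from plant import capture
import cv2,pickle
go(530,19,65,99.5)
m=camera_model("wrist");im=capture("wrist");pickle.dump(m,open("w1.pkl","wb"));cv2.imwrite("raw_w1.png",im[:,:,::-1])
cv2.imwrite("pics/w1.png",cv2.resize(im[:,:,::-1],(800,600),interpolation=cv2.INTER_CUBIC))
E
```

```text
t: 2.22
tool_pos: [532.0, 19.3, 180.1]
orientation: [-0.254, 3.131, 0.0]
force: [0.5, 0.1, -0.5]
finger_gap: 0.607
t 2.48 pos [530.8  20.9 180.1] psi 99.3 F [-0.2  0.4  0. ] gap mm 51.1 tilt deg 0.06
world d [  -0.8   -1.9 -115.1] tool shift mm [  1.   -1.8 115.1]
turn z rad -0.003
shift after exact turn [  1.1  -1.7 115.1] error rotvec tool [ 0.0005 -0.0008 -0.0028]
```

View pics/w1.png

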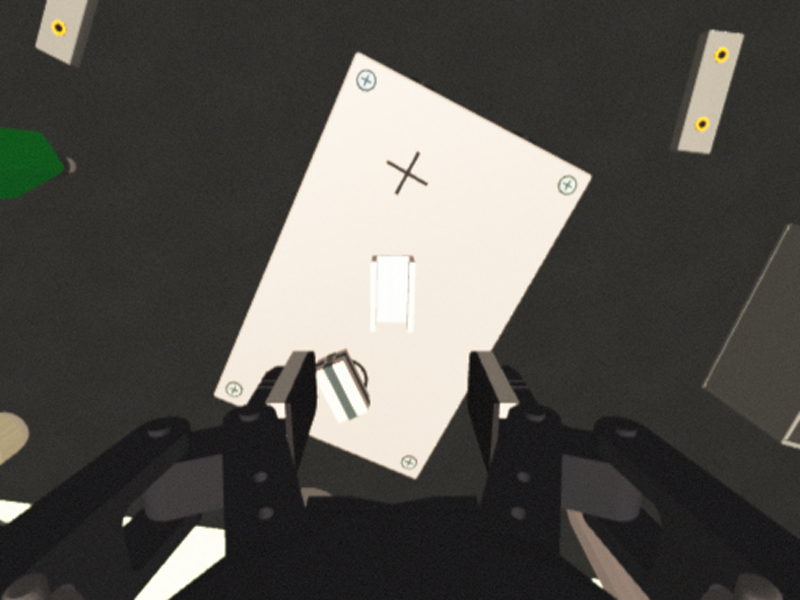

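Wrist view: channel aligned upright in the image at (393,293), profile (343,385) with the ring's edge showing round it (~(347,370)), X at (407,173).

```bash
python3 - <<'E'
from h import *
import pickle
m=pickle.load(open("w1.pkl","rb"));V=lambda c:crop(c,0,0,800/512)
np.set_printoptions(precision=1,suppress=True)
print('chan top',px2w(m,V([(370,262),(415,262),(414,331),(370,331)]),75))
print('prof top',px2w(m,V([(319,371),(341,357),(369,405),(342,423)]),75))
print('lid',px2w(m,V([(357,52),(591,177),(416,478),(215,397)]),55))
print('ring right edge, outer pts',px2w(m,V([(367,380),(363,366),(350,357),(355,359)]),55))
E
```

```text
chan top [[514.2   5.8]
 [510.3  29.8]
 [549.5  36.3]
 [553.5  11.8]]
prof top [[582.6 -13.7]
 [571.9  -2.3]
 [599.7  18.1]
 [614.2   3.9]]
lid [[409.8 -17.6]
 [450.9 119.8]
 [660.5  58.3]
 [621.4 -78.9]]
ring right edge, outer pts [[593.9  15. ]
 [584.8  11.1]
 [580.1   2.3]
 [580.9   5.5]]
```

```bash
python3 -m pendant '[[[0,0,0],[-0.001,0,0.03],60],[[0,0,0],[0,0,0.03],60],[[0,0,0],[0,0,0.025],60],[[0,0,0],[0,0,0.02],60],[[0,0,0],[0,0,0.01],60],[[0,0,0],[0,0,0],60],[[0,0,0],[0,0,0],20],[[0,0,0],[0,0,0],10],[[0,0,0],[0,0,0],10],[[0,0,0],[0,0,0],10],[[0,0,0],[0,0,0],10]]' 30; python3 -c "
from h import *
go(526,320,180,99.5)"
```

```text
t: 3.9
tool_pos: [532.9, 21.0, 66.3]
orientation: [-0.259, 3.129, -0.0]
force: [-0.4, 0.6, 6.6]
finger_gap: 0.275
t 3.90 pos [532.9  21.   66.3] psi 99.5 F [-0.4  0.6  6.6] gap mm 23.3 tilt deg 0.10
world d [ -6.9 299.  113.7] tool shift mm [ -42.5  296.1 -113.7]
turn z rad -0.001
shift after exact turn [ -42.5  296.1 -113.7] error rotvec tool [-0.0002  0.0017 -0.0006]
```

```bash
python3 -m pendant '[[[0,0,0],[0,0,-0.03],10],[[0,0,0],[0,0,-0.045],10],[[0,0,0],[0,0,-0.04],10],[[0,0,0],[-0.007,0.04,0],10],[[0,0,0],[-0.007,0.05,0],10],[[0,0,0],[-0.007,0.05,0],10],[[0,0,0],[-0.007,0.05,0],10],[[0,0,0],[-0.007,0.05,0],10],[[0,0,0],[-0.007,0.05,0],10],[[0,0,0],[0,0.006,0],10],[[0,0,0],[0,0,0],10]]'; python3 - <<'E'
from h import *
from plant import capture
import cv2
go(526,320,65,99.5)
t=capture("top")[:,:,::-1];s=capture("side")[:,:,::-1]
c=lambda im,x,y,w,h:cv2.resize(im[y:y+h,x:x+w],(400,300),interpolation=cv2.INTER_CUBIC)
cv2.imwrite("pics/b1.png",np.hstack([c(t,60,110,120,90),c(s,120,90,120,90)]))
E
```

```text
t: 5.28
tool_pos: [524.8, 319.8, 180.3]
orientation: [0.261, -3.131, 0.001]
force: [0.1, -0.2, -1.0]
finger_gap: 0.276
t 5.28 pos [524.8 319.8 180.3] psi 99.5 F [ 0.1 -0.2 -1. ] gap mm 23.4 tilt deg 0.02
world d [   1.2    0.2 -115.3] tool shift mm [ -1.3  -0.  115.3]
turn z rad 0.000
shift after exact turn [-1.200e+00 -1.000e-01  1.153e+02] error rotvec tool [-0.0004 -0.0002  0.0002]
```

View pics/b1.png

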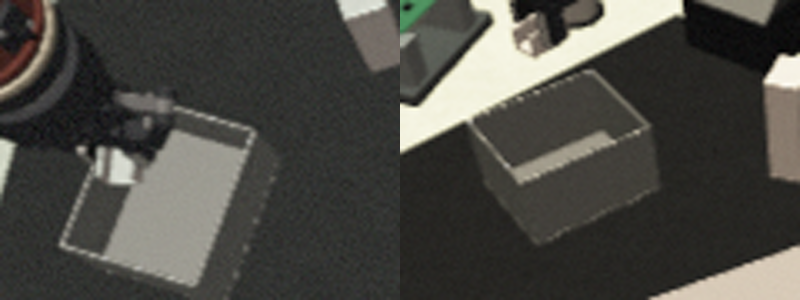

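```bash
python3 - <<'E'
from h import *
np.set_printoptions(precision=1,suppress=True)
f=400/120
print(px2w('side',crop([(70,124),(195,70),(252,126),(118,183)],120,90,f),75))
print(px2w('top',crop([(255,130),(195,288),(60,245)],60,110,f),75))
E
```

```text
[[471.2 386.7]
 [600.7 375.4]
 [587.8 270.7]
 [457.2 288.3]]
[[585.1 270.1]
 [456.8 285.5]
 [471.6 393.3]]
```

```bash
python3 -m pendant '[[[0,0,0],[-0.005,0.009,0.02],10],[[0,0,0],[0,0,0.03],10],[[0,0,0],[0,0,0.03],10],[[0,0,0],[0,0,0.025],10],[[0,0,0],[0,0,0],10],[[0,0,0],[0,0,0],45],[[0,0,0],[0,0,0],50],[[0,0,0],[0,0,0],50],[[0,0,0],[0,0,-0.03],50],[[0,0,0],[0,0,-0.04],50],[[0,0,0],[0,0,-0.04],50]]';  python3 - <<'E'
from h import *
go(593,1,180,127)
E
```

```text
t: 6.75
tool_pos: [528.5, 329.5, 187.0]
orientation: [-0.259, 3.13, 0.0]
force: [0.8, -0.1, -0.1]
finger_gap: 0.5
t 6.75 pos [528.5 329.5 187. ] psi 99.5 F [ 0.8 -0.1 -0.1] gap mm 42.5 tilt deg 0.03
world d [  64.5 -328.5   -7. ] tool shift mm [  -9.6 -334.7    6.9]
turn z rad -0.481
shift after exact turn [ 146.2 -301.2    7. ] error rotvec tool [ 0.      0.0006 -0.4806]
```

```bash
python3 -m pendant '[[[0,0,0],[-0.0012,-0.0418,0.001],50],[[0,0,0],[-0.0012,-0.0418,0.001],50],[[0,0,0],[-0.0012,-0.0418,0.001],50],[[0,0,0],[-0.0012,-0.0418,0.001],50],[[0,0,0],[-0.0012,-0.0418,0.001],50],[[0,0,0],[-0.0012,-0.0418,0.001],50],[[0,0,0],[-0.0012,-0.0418,0.001],50],[[0,0,0],[-0.0012,-0.0418,0],50],[[0,0,-0.16],[0,0,0],50],[[0,0,-0.16],[0,0,0],50],[[0,0,-0.16],[0,0,0],50],[[0,0,0],[0,0,0],50]]';  python3 - <<'E'
from h import *
from plant import capture
import cv2,pickle
go(593,1,65,127)
m=camera_model("wrist");im=capture("wrist");pickle.dump(m,open("w2.pkl","wb"))
t=capture("top")
c=lambda im,x,y,w,h:cv2.resize(im[y:y+h,x:x+w,::-1],(w*600//h if 0 else 400,300),interpolation=cv2.INTER_CUBIC)
cv2.imwrite("pics/w2.png",np.hstack([c(im,190,150,128,96),c(t,60,110,120,90)]))
E
```

```text
t: 8.25
tool_pos: [593.1, 1.2, 178.7]
orientation: [-0.994, 2.98, -0.0]
force: [0.1, -0.8, 0.5]
finger_gap: 0.495
t 8.25 pos [593.1   1.2 178.7] psi 126.9 F [ 0.1 -0.8  0.5] gap mm 42.1 tilt deg 0.04
world d [-1.000e-01 -2.000e-01 -1.137e+02] tool shift mm [  0.2  -0.  113.7]
turn z rad -0.002
shift after exact turn [ 2.000e-01 -1.000e-01  1.137e+02] error rotvec tool [-0.0005  0.0005 -0.0018]
```

View pics/w2.png

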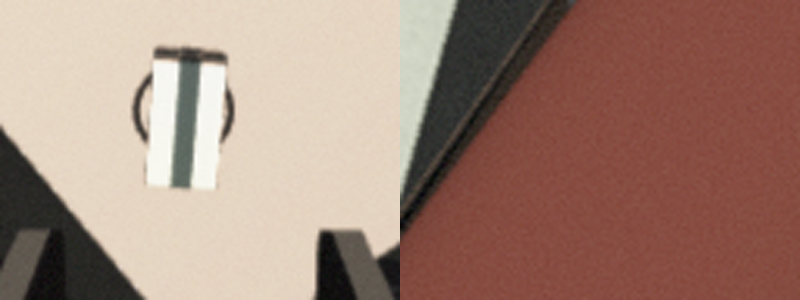

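The profile sits at crop (186,123), nearly aligned with the tool. The ring shows on both sides, its outer edge at columns 133 and 235, row ≈110. The arm covers the bin in the top picture.

```bash
python3 - <<'E'
from h import *
import pickle
m=pickle.load(open("w2.pkl","rb"));np.set_printoptions(precision=1,suppress=True)
C=lambda c:crop(c,190,150,3.125)
p=px2w(m,C([(155,58),(226,62),(216,188),(146,184)]),75);print(p,p.mean(0))
print('ang',np.degrees(np.arctan2(*(p[3]-p[0])[::-1])),np.degrees(np.arctan2(*(p[2]-p[1])[::-1])))
r=px2w(m,C([(133,110),(235,110)]),55);print('ring',r,r.mean(0))
E
```

```text
[[584.2 -17.7]
 [573.6  -1.8]
 [603.9  17.9]
 [614.7   1.5]] [594.1  -0. ]
ang 32.270984657304986 33.053325465210975
ring [[604.7 -11.7]
 [586.6  12.5]] [595.7   0.4]
```

```bash
python3 -m pendant '[[[0,0,0.065],[0,0,0.03],50],[[0,0,0],[0,0,0.03],50],[[0,0,0],[0,0,0.025],50],[[0,0,0],[0,0,0.02],50],[[0,0,0],[0,0,0.008],50],[[0,0,0],[0,0,0],50],[[0,0,0],[0,0,0],20],[[0,0,0],[0,0,0],10],[[0,0,0],[0,0,0],10],[[0,0,0],[0,0,0],10],[[0,0,0],[0,0,0],10]]' 30; python3 -m pendant '[[[0,0,0],[0,0,-0.03],10],[[0,0,0],[0,0,-0.045],10],[[0,0,0],[0,0,-0.04],10],[[0,0,0],[0,0,0],10]]'; python3 -c "
from h import *
go(528,330,180,123)"
```

```text
t: 9.72
tool_pos: [593.7, 1.1, 66.4]
orientation: [-0.898, 3.009, -0.001]
force: [-0.8, -0.4, 6.6]
finger_gap: 0.229
t: 10.22
tool_pos: [595.0, 1.0, 183.8]
orientation: [-0.897, 3.005, -0.004]
force: [-1.2, -0.6, 0.3]
finger_gap: 0.226
t 10.22 pos [595.    1.  183.8] psi 123.2 F [-1.2 -0.6  0.3] gap mm 19.2 tilt deg 0.35
world d [-67.  329.   -3.8] tool shift mm [-124.3  311.9    3.2]
turn z rad 0.004
shift after exact turn [-123.   312.4    3.8] error rotvec tool [-0.0039  0.0047  0.0041]
```

```bash
python3 -m pendant '[[[0,0,0],[-0.0155,0.039,0.0003],10],[[0,0,0],[-0.0155,0.039,0.0003],10],[[0,0,0],[-0.0155,0.039,0.0003],10],[[0,0,0],[-0.0155,0.039,0.0003],10],[[0,0,0],[-0.0155,0.039,0.0003],10],[[0,0,0],[-0.0155,0.039,0.0003],10],[[0,0,0],[-0.0155,0.039,0.0003],10],[[0,0,0],[-0.0155,0.039,0.0003],10],[[0,0,0],[0,0,0],10],[[0,0,0],[0,0,0],10]]';  python3 - <<'E'
from h import *
from plant import capture
import cv2
go(528,330,70,123)
im=capture("wrist");s=capture("side")
c=lambda im,x,y,w,h:cv2.resize(im[y:y+h,x:x+w,::-1],(400,300),interpolation=cv2.INTER_CUBIC)
cv2.imwrite("pics/w3.png",np.hstack([c(im,0,0,512,384),c(s,120,90,120,90)]))
E
```

```text
t: 11.48
tool_pos: [525.2, 329.7, 177.1]
orientation: [0.899, -3.009, 0.001]
force: [0.2, -0.5, -1.0]
finger_gap: 0.23
t 11.47 pos [525.2 329.7 177.1] psi 123.3 F [ 0.2 -0.5 -1. ] gap mm 19.5 tilt deg 0.08
world d [   2.8    0.3 -107.1] tool shift mm [ -2.7  -1.3 107.1]
turn z rad 0.005
shift after exact turn [ -2.5  -1.3 107.1] error rotvec tool [-0.0001 -0.0014  0.0046]
```

View pics/w3.png

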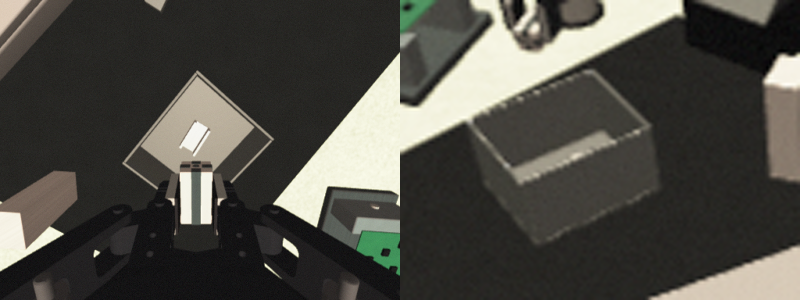

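The channel is in the bin (195,137) and the profile is held above it. Releasing now.

```bash
python3 -m pendant '[[[0,0,0],[-0.003,-0.001,0.02],10],[[0,0,0],[0,0,0.03],10],[[0,0,0],[0,0,0.03],10],[[0,0,0],[0,0,0.025],10],[[0,0,0],[0,0,0],10],[[0,0,0],[0,0,0],45],[[0,0,0],[0,0,0],50],[[0,0,0],[0,0,0],50],[[0,0,0],[0,0,-0.04],50],[[0,0,0],[0,0,-0.06],50],[[0,0,0],[0,0,-0.06],50],[[0,0,0],[0,0,-0.06],50]]';  python3 - <<'E'
from h import *
go(594,1,280,111.5)
E
```

```text
t: 13.08
tool_pos: [528.4, 330.9, 295.5]
orientation: [-0.899, 3.009, 0.0]
force: [0.8, 0.8, -0.2]
finger_gap: 0.498
t 13.07 pos [528.4 330.9 295.5] psi 123.3 F [ 0.8  0.8 -0.2] gap mm 42.4 tilt deg 0.06
world d [  65.6 -329.9  -15.5] tool shift mm [ 126.  -311.9   15.4]
turn z rad 0.205
shift after exact turn [  59.9 -331.    15.5] error rotvec tool [-1.000e-04  1.000e-03  2.051e-01]
```

```bash
python3 -c "
from plant import capture
import numpy as np
np.save('b.npy',capture('wrist'))"
python3 -m pendant '[[[0,0,0],[0.0158,-0.039,0.01],60],[[0,0,0],[0.0158,-0.039,0.01],60],[[0,0,0],[0.0158,-0.039,0.015],60],[[0,0,0],[0.0158,-0.039,0.015],60],[[0,0,0],[0.0158,-0.039,0.015],60],[[0,0,0],[0.0158,-0.039,0.015],60],[[0,0,0],[0.0158,-0.039,0.015],60],[[0,0,0],[0.0158,-0.039,0.015],60],[[0,0,0.1],[0,0,0],60],[[0,0,0.1],[0,0,0],60],[[0,0,0],[0,0,0],60],[[0,0,0],[0,0,0],60]]';  python3 - <<'E'
from h import *
from plant import capture
import cv2,pickle
go(536,-337,240,111.5)
m=camera_model("wrist");im=capture("wrist");pickle.dump(m,open("w4.pkl","wb"));t=capture("top");
cv2.imwrite("raw_w4.png",im[:,:,::-1])
c=lambda im,x,y,w,h:cv2.resize(im[y:y+h,x:x+w,::-1],(400,300),interpolation=cv2.INTER_CUBIC)
cv2.imwrite("pics/w4.png",np.vstack([np.hstack([c(np.load('b.npy'),0,0,512,384),c(im,220,155,80,60)]),np.hstack([c(t,60,110,120,90),c(t,330,180,80,60)])]))
E
```

```text
t: 14.62
tool_pos: [594.1, 0.9, 183.2]
orientation: [-0.597, 3.084, -0.0]
force: [-0.1, -1.6, 0.6]
finger_gap: 0.598
t 14.62 pos [594.1   0.9 183.2] psi 111.9 F [-0.1 -1.6  0.6] gap mm 50.9 tilt deg 0.03
world d [ -58.1 -337.9   56.8] tool shift mm [ 180.  -291.8  -56.8]
turn z rad 0.007
shift after exact turn [ 177.9 -293.1  -56.8] error rotvec tool [-0.0002  0.0004  0.0074]
```

View pics/w4.png

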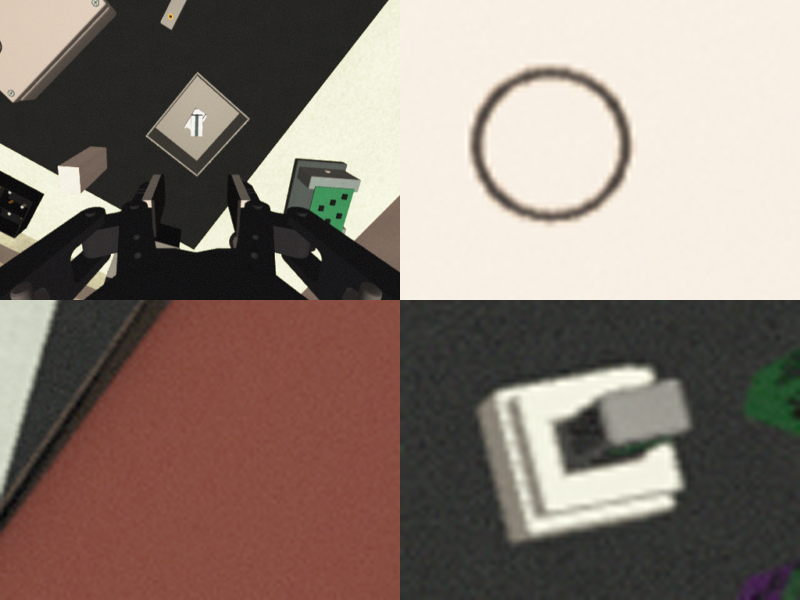

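The bin shows both offcuts (197,123). Ring on the bare lid: crop centre (151,143). Gauge undisturbed.

```bash
python3 -m pendant '[[[0,0,0],[0.0225,-0.0365,-0.02],60],[[0,0,0],[0.0225,-0.0365,-0.02],60],[[0,0,0],[0.0225,-0.0365,-0.02],60],[[0,0,0],[0.0225,-0.0365,-0.015],60],[[0,0,0],[0.0225,-0.0365,0],60],[[0,0,0],[0.0225,-0.0365,0],60],[[0,0,0],[0.0225,-0.0365,0],60],[[0,0,0],[0.0225,-0.0365,0],60],[[0,0,0],[0,0,0],60],[[0,0,0],[0,0,0],60],[[0,0,0],[0,0,0],60]]';  python3 - <<'E'
from h import *
from plant import capture
import cv2,pickle
np.set_printoptions(precision=1,suppress=True)
g=cv2.imread("raw_w4.png",0)[155:215,220:300];v,u=np.where(g<170)
(cu,cv),ax,an=cv2.fitEllipse(np.c_[u,v].astype(np.float32));print('ellipse',cu+220,cv+155,ax)
print('ring',px2w(pickle.load(open("w4.pkl","rb")),[(cu+220,cv+155)],55))
go(536,-337,105,111.5)
m=camera_model("wrist");im=capture("wrist");pickle.dump(m,open("w5.pkl","wb"))
cv2.imwrite("raw_w5.png",im[:,:,::-1])
cv2.imwrite("pics/w5.png",cv2.resize(im[:,:,::-1],(800,600),interpolation=cv2.INTER_CUBIC))
E
```

```text
t: 16.1
tool_pos: [535.5, -336.1, 258.1]
orientation: [-0.596, 3.084, 0.0]
force: [-0.8, -0.5, 0.7]
finger_gap: 0.603
ellipse 249.75119590759277 183.47834396362305 (28.7305965423584, 30.028444290161133)
ring [[595.9   0.3]]
t 16.10 pos [ 535.5 -336.1  258.1] psi 111.9 F [-0.8 -0.5  0.7] gap mm 51.3 tilt deg 0.01
world d [   0.5   -0.9 -153.1] tool shift mm [ -0.1  -1.1 153.1]
turn z rad 0.007
shift after exact turn [ -0.1  -1.  153.1] error rotvec tool [0. 0. 0.]
```

View pics/w5.png

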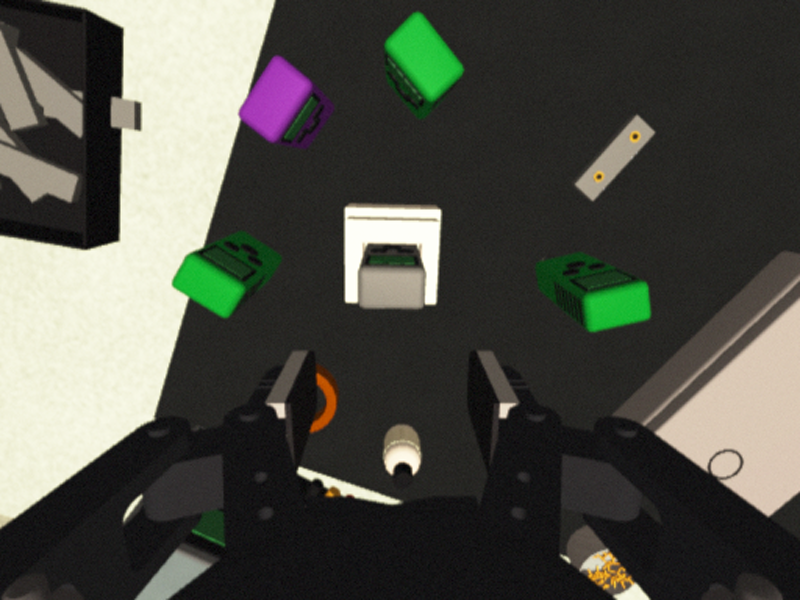

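Wrist view: the gauge top, grey, is at (392,288), square to the tool and midway between the pads. The green and purple look-alikes are well clear of the descent.

```bash
python3 - <<'E'
from h import *
import pickle
np.set_printoptions(precision=1,suppress=True)
m=pickle.load(open("w5.pkl","rb"));V=lambda c:crop(c,0,0,800/512)
p=px2w(m,V([(359,269),(425,269),(424,308),(360,308)]),140);print(p,p.mean(0))
p=px2w(m,V([(345,205),(441,207),(437,304),(346,303)]),60);print(p,p.mean(0))
E
python3 -m pendant '[[[0,0,0],[0,-0.001,0.04],60],[[0,0,0],[0,0,0.04],60],[[0,0,0],[0,0,0.035],60],[[0,0,0],[0,0,0.025],60],[[0,0,0],[0,0,0.015],60],[[0,0,0],[0,0,0.004],60],[[0,0,0],[0,0,0],60],[[0,0,0],[0,0,0],60]]'
```

```text
[[ 531.6 -358.3]
 [ 517.5 -323.2]
 [ 539.3 -314.6]
 [ 553.3 -349.5]] [ 535.4 -336.4]
[[ 510.  -383.2]
 [ 485.4 -318.1]
 [ 554.2 -291.5]
 [ 579.5 -356.8]] [ 532.3 -337.4]
t: 17.15
tool_pos: [536.1, -338.5, 100.0]
orientation: [-0.594, 3.084, -0.002]
force: [0.2, 0.5, -1.1]
finger_gap: 0.6
```

```bash
python3 -m pendant '[[[0,0,0],[0,0,0],50],[[0,0,0],[0,0,0],45],[[0,0,0],[0,0,0],40],[[0,0,0],[0,0,0],35],[[0,0,0],[0,0,0],35],[[0,0,0],[0,0,0],35],[[0,0,0],[0,0,0],35]]' 45;  python3 -c "
from h import *
go(536,-337,175,111.5)"
```

```text
t: 18.02
tool_pos: [535.8, -338.2, 99.6]
orientation: [-0.594, 3.084, -0.001]
force: [-1.5, 2.8, 6.1]
finger_gap: 0.462
t 18.02 pos [ 535.8 -338.2   99.6] psi 111.8 F [-1.5  2.8  6.1] gap mm 39.3 tilt deg 0.04
world d [ 0.2  1.2 75.4] tool shift mm [ -0.7   1.  -75.4]
turn z rad 0.005
shift after exact turn [ -0.6   1.  -75.4] error rotvec tool [-0.0005  0.0005  0.0051]
```

```bash
python3 -m pendant '[[[0,0,0],[0,0,-0.008],30],[[0,0,0],[0,0,-0.015],30],[[0,0,0],[0,0,-0.02],30],[[0,0,0],[0,0,-0.025],30],[[0,0,0],[0,0,-0.03],30],[[0,0,0],[0,0,-0.03],30],[[0,0,0],[0,0,-0.012],30],[[0,0,0],[0,0,0],30],[[0,0,0],[0,0,0],30]]';  python3 - <<'E'
from h import *
from plant import capture
import cv2
go(595.9,0.3,230,111.5)
im=capture("side")
cv2.imwrite("pics/s5.png",cv2.resize(im[180:324,250:442,::-1],(800,600),interpolation=cv2.INTER_CUBIC))
E
```

```text
t: 19.15
tool_pos: [535.1, -337.8, 237.7]
orientation: [0.593, -3.084, -0.002]
force: [0.0, 0.9, -2.6]
finger_gap: 0.466
t 19.15 pos [ 535.1 -337.8  237.7] psi 111.8 F [ 0.   0.9 -2.6] gap mm 39.6 tilt deg 0.11
world d [ 60.8 338.1  -7.7] tool shift mm [-181.9  291.4    8. ]
turn z rad 0.005
shift after exact turn [-180.5  292.3    7.7] error rotvec tool [ 0.0016 -0.0009  0.0049]
```

View pics/s5.png

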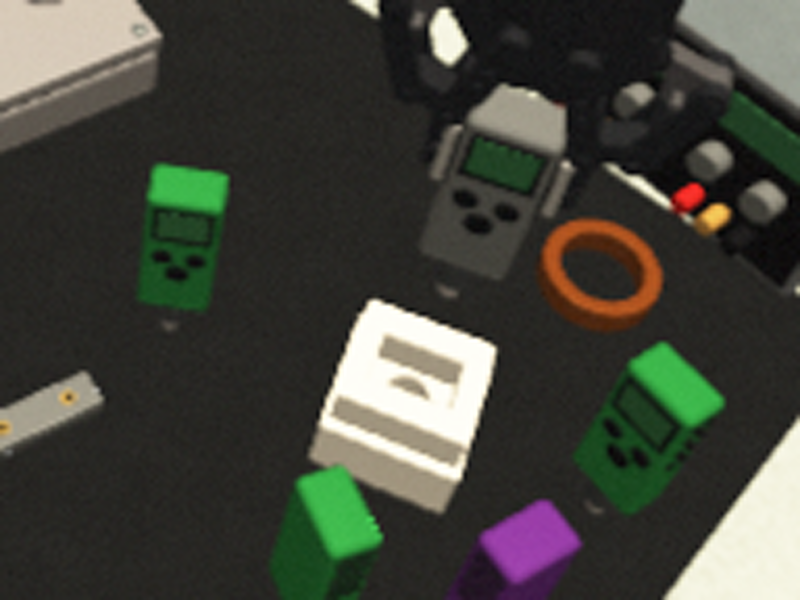

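Gauge held upright above its stand (foot at (448,291)), and the stand is empty. Carrying it over the ring.

```bash
python3 -m pendant '[[[0,0,0],[-0.010,0.0162,0],30],[[0,0,0],[-0.019,0.0306,0],30],[[0,0,0],[-0.019,0.0306,0],30],[[0,0,0],[-0.019,0.0306,0],30],[[0,0,0],[-0.019,0.0306,0],30],[[0,0,0],[-0.019,0.0306,0],30],[[0,0,0],[-0.019,0.0306,0],30],[[0,0,0],[-0.019,0.0306,0],30],[[0,0,0],[-0.019,0.0306,0],30],[[0,0,0],[-0.015,0.024,0],30],[[0,0,0],[-0.005,0.007,0],30],[[0,0,0],[0,0,0],30]]'; python3 -m pendant '[[[0,0,0],[0,0,0.02],30],[[0,0,0],[0,0,0.025],30],[[0,0,0],[0,0,0.02],30],[[0,0,0],[0,0,0.005],30],[[0,0,0],[0,0,0],30],[[0,0,0],[0,0,0],30]]' ; python3 - <<'E'
from h import *
from plant import capture
import cv2
go(595.9,0.3,145,111.8)
im=capture("side");cv2.imwrite("raw_s6.png",im[:,:,::-1])
m=camera_model("side");K=m["intrinsics"]
def pr(p):
    q=np.linalg.inv(m["T"])@np.r_[p,1];return (K[0,0]*q[0]/-q[2]+K[0,2],-K[1,1]*q[1]/-q[2]+K[1,2])
x,y=200,125
w=im[y:y+96,x:x+128,::-1]
print('crop f=6.25 ring px',[(np.array(pr(p))-[x,y]+.5)*6.25 for p in [(595.9,.3,55)]])
o=status.get_obs()["tool_pos"];print('exp tip',(np.array(pr(o-[0,0,93.6]))-[x,y]+.5)*6.25)
cv2.imwrite("pics/s6.png",cv2.resize(w,(800,600),interpolation=cv2.INTER_CUBIC))
E
```

```text
t: 20.7
tool_pos: [595.9, 1.2, 238.6]
orientation: [0.595, -3.084, -0.0]
force: [0.4, -0.3, -2.4]
finger_gap: 0.467
t: 21.45
tool_pos: [596.7, 0.2, 169.9]
orientation: [-0.593, 3.084, -0.001]
force: [0.4, 0.1, -1.7]
finger_gap: 0.464
t 21.45 pos [5.967e+02 2.000e-01 1.699e+02] psi 111.8 F [ 0.4  0.1 -1.7] gap mm 39.4 tilt deg 0.08
world d [ -0.8   0.1 -24.9] tool shift mm [ 0.8  0.4 24.9]
turn z rad -0.001
shift after exact turn [ 0.8  0.4 24.9] error rotvec tool [-0.0008  0.0012 -0.0006]
crop f=6.25 ring px [array([378.37586726, 330.48600051])]
exp tip [380.28401556 294.92861199]
```

View pics/s6.png

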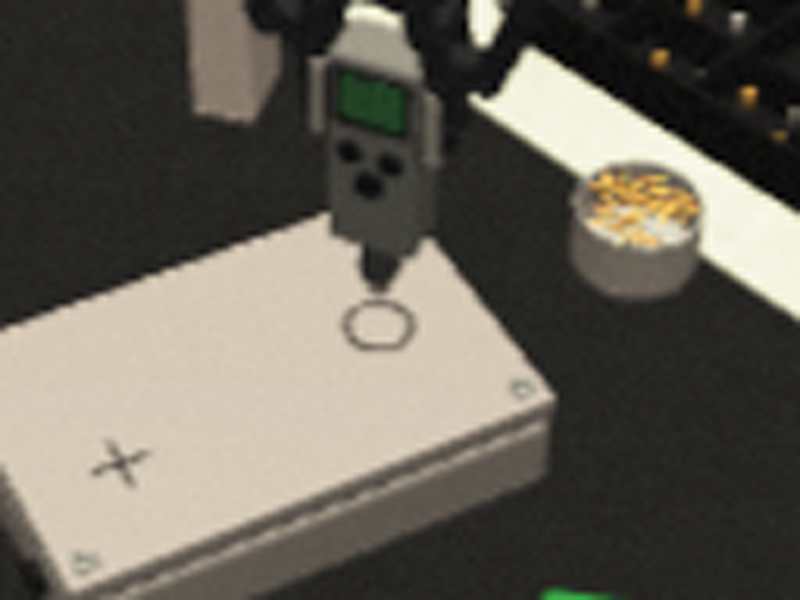

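Side view: the foot (378,290) is right above the ring centre (378,326). Both are about 4 px above their predictions, so the camera error is the same for each and cancels. Lowering in small steps with force readings.

```bash
python3 -m pendant '[[[0,0,0],[0.0005,0,0.008],30],[[0,0,0],[0,0,0.006],30],[[0,0,0],[0,0,0.003],30],[[0,0,0],[0,0,0],30],[[0,0,0],[0,0,0],30],[[0,0,0],[0,0,0],30]]'
python3 -m pendant '[[[0,0,0],[0,0,0.001],30],[[0,0,0],[0,0,0.001],30],[[0,0,0],[0,0,0.001],30],[[0,0,0],[0,0,0.001],30],[[0,0,0],[0,0,0],30],[[0,0,0],[0,0,0],30]]'
python3 -m pendant '[[[0,0,0],[0,0,0.001],30],[[0,0,0],[0,0,0.001],30],[[0,0,0],[0,0,0],30],[[0,0,0],[0,0,0],30]]'
```

```text
t: 22.25
tool_pos: [595.9, 0.3, 152.1]
orientation: [-0.594, 3.085, -0.0]
force: [-1.4, -0.1, -2.1]
finger_gap: 0.461
t: 23.0
tool_pos: [595.7, 0.4, 148.0]
orientation: [-0.594, 3.085, 0.0]
force: [-0.4, -0.0, -0.1]
finger_gap: 0.463
t: 23.5
tool_pos: [595.8, 0.4, 146.0]
orientation: [-0.594, 3.085, 0.0]
force: [-0.7, 0.6, -0.0]
finger_gap: 0.463
```

```bash
python3 -m pendant '[[[0,0,0],[0,0,0.001],30],[[0,0,0],[0,0,0.0005],30],[[0,0,0],[0,0,0],30],[[0,0,0],[0,0,0],30]]'; python3 -m pendant '[[[0,0,0],[0,0,0],30]]' | grep force;python3 -m pendant '[[[0,0,0],[0,0,0],30]]' | grep force;python3 -m pendant '[[[0,0,0],[0,0,0],30]]' | grep force; python3 -m pendant '[[[0,0,0],[0,0,0],30]]'|grep force
```

```text
t: 24.0
tool_pos: [595.7, 0.4, 144.4]
orientation: [0.594, -3.085, -0.0]
force: [-0.7, 0.8, 1.6]
finger_gap: 0.462
force: [-0.9, 0.7, 2.0]
force: [-1.6, 0.5, 0.7]
force: [-0.3, -0.7, 1.6]
force: [-0.9, 0.7, 1.8]
```

About 3.4 N above the free-hanging reading, and 4.2 mm of push by geometry. These agree with half-way. One last look.

```bash
python3 - <<'E'
from h import *
from plant import capture
import cv2
im=capture("side");t=capture("top")
c=lambda a,x,y,w,h:cv2.resize(a[y:y+h,x:x+w,::-1],(800,600),interpolation=cv2.INTER_CUBIC)
cv2.imwrite("pics/s7.png",c(im,200,125,128,96))
go(595.9,.3,144.5,111.8)
E
```

```text
t 24.60 pos [5.957e+02 4.000e-01 1.444e+02] psi 111.8 F [-0.   1.8  1.9] gap mm 39.3 tilt deg 0.00
world d [ 0.2 -0.1  0.1] tool shift mm [-0.1 -0.1 -0.1]
turn z rad -0.000
shift after exact turn [-0.1 -0.1 -0.1] error rotvec tool [ 0.0001 -0.     -0.0003]
```

View pics/s7.png

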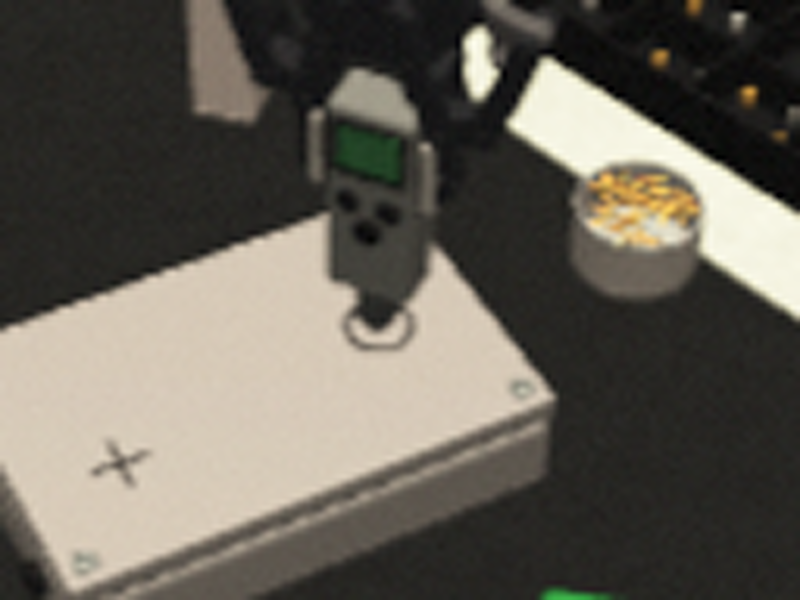

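The gauge is upright with its foot (377,326) at the centre of the ring (378,326). Step 2's half second of holding has passed, so I'm handing in.

```bash
python3 -c "
from plant import order
print(order.close_job())"
```

```text
the job is handed in; nothing more can be done
None
```

The job is handed in at about 24.6 s of the 64 s. The hand-in gives no verdict, so the results below are from my own readings.

- **Offcuts:** I put the channel and then the profile into the scrap bin before touching the gauge. The wrist picture shows both inside.
- **Gauge:** I lifted it straight out of its stand and pressed it on the lid inside the ring.
    - The last side picture shows the foot within about 1 mm of the ring's centre, though I could only judge that at picture resolution.
    - The tool's tilt reads 0.0°.
    - The push is about 3.4 N above the free-hanging reading, with about ±0.7 N of noise. Geometry gives about 4.2 mm of foot travel, and both agree with half-way.
- **Bystanders:** I touched nothing else that I know of. I did not measure each one's position again at the end.
- **Disagreements:** My first reading of the bin's centre was about 10 mm off; I corrected it before dropping anything. The top camera's checks of the bin were blocked by the arm, so I relied on the wrist camera. The side camera sat about 0.7 pixels off its calibration, equally for the ring and the foot, so it cancelled out.

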